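# Rock the angle gauge on the sprung stud to its mark and hold it there

## Robot

A 6-joint arm with a two-finger parallel gripper is mounted at the origin on the work surface. World frame = base frame: x ahead of the robot, y to its left, z up, the work surface at z = 0. Lengths are in mm, angles in degrees, forces in N, time in s.
With the tool pointing down it reaches from about 350 to 850 mm from the base axis. Payload 8.1 kg.
Tool frame: the origin (TCP) lies between the finger pads; the fingertips stand 22 mm ahead of it and the grasp point (between the pads) lies 3 mm ahead of it; z points along the fingers, y is the line along which they close (so a half turn about z gives the same grasp; the last joint's range is limited). The gripper opens to 85 mm and grips with 20 to 120 N. Pads are 22 mm wide; open, the fingers measure 114 mm over their backs; the gripper's body (76 mm by 85 mm) begins 54 mm behind the grasp point. The pads swing forward as they close: fully open they stand 13 mm farther back than shut.
Start: joints at [-80.294, 7.471, 85.268, -0, 87.261, -4.893], TCP at [151.251, -580.628, 253.292] pointing down, gripper open.
Joint ranges: [-169.43, 169.43], [-51.17, 129.36], [1.28, 143.12], [-76.62, 256.62], [0, 156.53], [-152.29, 152.29]. Speed limits (degrees/s): [136.94, 136.94, 159.86, 180, 180, 180].

## Interface

Orientations are given as [roll, pitch, yaw] about the fixed x, y, z axes, in that order (R = Rz(yaw) Ry(pitch) Rx(roll)).
In Python, from bench import sense, snapshot, calibration, hand_in gives the robot as it stands.
- The arm moves only by the shell command python3 -m crank 'ROWS' [FORCE]. ROWS is JSON, a list of rows, each a list of 5 numbers: the shift along the tool's x, y, z in cm, then the turn about the tool's z in rad, then the finger opening in cm, from 0 to 8.54. A call has 1 to 20 rows; each row is the pose to reach, as a shift and turn from the pose commanded when the call began, along the tool's axes at that moment; what a row does not reach only later rows make up. A row lasts 1/10 s, in which the tool goes at most 50 mm and 8.59 degrees, less where a joint would pass 70% of its speed; a pose out of reach is approached as far as the arm can. A call with a gripper value outside its range is refused whole. The fingers move at their own pace and stop on an object; FORCE is the grip in N (left out, the last holds). Time passes only in rows, so rows that repeat a pose let the fingers close. It gives the time, the measured TCP pose, the force, the opening and the grip force at its end, in the units of the state.
- sense(): the state, without advancing time (a new reading comes with each control period).
- snapshot(name): name is "scene" or "top" or "wrist"; returns (picture, depth): 420x560x3 uint8, red, green, blue; 420x560 float32, mm along the optical axis (not along the pixel's ray), 0 where there is no reading.
- calibration(name): a dict with "fovy" (degrees; the focal length in pixels is half the picture's height over the tangent of half this angle, whatever the lens; pixels are square), "cx", "cy" (the principal point, pixels), "rvec" (rotation vector, rad) and "tvec" (3), from world to camera coordinates, as OpenCV has them; the wrist camera has in their place "tool_from_camera" (4x4, takes a point from camera to tool coordinates, whose origin is the TCP and whose axes are the flange's). Camera axes: x right, y down, z forward; pixel columns grow to the right and rows downward; lengths in mm; the calibration is good to about 2 mm. A picture is of the moment at which its call begins: read the wrist's pose just before it. calibration takes no time and is no camera call.
- hand_in(): hands the job in; it is judged then, once.
The state is a dict: "time": time; "joint_pos": joint angles; "qd": joint speeds; "joint_efforts": joint torques, N m; "tool_pos": TCP position; "tcp_rot": TCP orientation; "ft_force": force on the tool from outside, world axes, zero at the start; "wrist_torque": the same for the moment, N m; "finger_gap": finger opening in mm; "grip_force": force on a finger pad.
Only numpy, scipy, OpenCV 4.12 (cv2) and the standard library are available. Lean on these libraries where they do the work, as an engineer would, in place of code of your own. Each camera call takes 0.05 s, during which the arm holds its last target. There are 200 camera calls.

## Task

Pick up the green angle gauge by the black handle on top, set the middle of the groove in its foot on the brass sprung stud and press the stud in a little, gently. Then rock the gauge sideways on the stud until its freely swinging black pointer has settled on the red mark of the dial, and finish while still holding it like that: do not let go or put it down. Leave the other things on the bench where they are.

Things in the scene. Friction and masses are not known exactly. Their poses are not given: they have to be found in the camera images.
- gauge: Angle gauge standing on the bench: green round drum (112 mm diameter, 40 mm thick along its x, centre 78 mm above the origin), the same white dial with pointer and mark on its +x and its -x face (ticks every 10 degrees), steel foot 98 mm (y) x 56 mm (x) x 18 mm, black block handle on top. 0.3 to 0.5 kg, centre of mass about 70 mm up. Origin: centre of the foot's underside; z up, y along the foot. It rocks about its x axis.
- handle (a point): Point inside the gauge's handle, 158 mm above the gauge origin, 21 mm below the handle's top. The handle is 24 mm thick along gauge y and 30 mm along gauge x; its free part reaches from 135 to 179 mm above the origin. Grip it from above, fingers on its two y faces.
- foot (a point): Centre of the ceiling of the groove in the gauge's underside, 6 mm above the gauge origin. The groove is 34 mm wide (y), 6 mm deep and runs through along gauge x.
- pointer (a joint): Angle (rad) of the black pendulum pointer on the dial about gauge x through the hub (78 mm above gauge origin). 0 = pointing to the foot; positive = tip towards gauge +y. It hangs plumb by its weight, so leaning the gauge's top towards its +y by an angle A makes it settle at +A. It swings freely (about 3 swings a second, dying out in about 1 to 2 s) and cannot be touched; wait for it to settle.
- mark (a joint): Angle (rad) of the red mark on the dial, measured like the pointer; preset between 0.16 and 0.42, does not move. Lean the gauge's top towards its +y by this angle to bring the pointer onto it.
- pointer_tip (a point): Tip of the pointer on the +x dial, 46 mm from the hub.
- mark_tip (a point): Middle of the red mark (8 mm wide, 14 mm long) on the +x dial, 46 mm from the hub.
- block: Fixed grey block 90 x 90 x 35 mm carrying the stud at its centre in a 32 mm wide steel collar 10 mm high. Origin: centre of its underside on the bench, z up.
- stud_top (a point): Top of the brass stud: an uneven domed head, 16 mm wide, with a smaller bump on the block's +y side (reaching 12 mm off centre, 3 mm lower than the top). 78 mm above the bench when not pressed.
- stud (a joint): How far the stud is pressed down (m): 0 = out, 0.012 = bottomed. A spring pushes it up with 1.6 N at first, rising 0.4 N per mm.
- driver_a: Bystander, leave alone: wooden-handled screwdriver lying on the bench. Origin at the centre of its underside.
- driver_b: Bystander, leave alone: orange-handled screwdriver lying on the bench. Origin at the centre of its underside.
- eyepiece: Bystander, leave alone: black stepped eyepiece, 44 mm across, 62 mm tall. Origin at the centre of its underside.
- lens_barrel: Bystander, leave alone: plain aluminium lens barrel, 48 mm across, 45 mm tall. Origin at the centre of its underside.
- tub: Bystander, leave alone: open blue plastic tub, 100 mm across, 110 mm tall. Origin at the centre of its underside.
- dish: Bystander, leave alone: shallow open aluminium dish, 90 x 140 x 20 mm. Origin at the centre of its underside.
Mind the look-alikes: they are no part of the job. Of the things that look like the gauge, the largest one is meant.

How it is judged (in metres and radians):
On the way, in this order (a step that is already met when the one before it is completed fails the run):
1. the gauge is lifted clear of the bench in the fingers (height (world z) of foot above 0.03 m and contact force between the fingers and gauge above 2 N), for 0.2 s.
2. the foot's groove sits on the stud and presses it in (value of joint stud above 0.0015 m and horizontal distance between foot and stud_top below 0.015 m and contact force between gauge and block above 1 N and contact force between the fingers and gauge above 2 N), for 0.3 s.
At the end, for the whole second after the job is handed in: The gauge is held in the fingers at rest, the middle of its groove within 15 mm (level) of the stud, the stud pressed in over 1.5 mm with 1 to 15 N, and the pointer settled (under 0.4 rad/s), its tip within 4 mm of the middle of the red mark, that is on the mark (all of step 2 and contact force between gauge and block below 15 N and distance between pointer_tip and mark_tip below 0.004 m and velocity of joint pointer between -0.4 and 0.4 rad/s and linear speed of gauge below 0.02 m/s); the arm keeps its last pose, push and grip.
It fails at once if the stud is rammed with more than 30 N (contact force between gauge and block above 30 N).
It fails at once if the gauge is knocked over (angle between gauge's own z axis and vertical above 0.9 rad).
It fails at once if a bystander is moved more than 25 mm (distance of any of driver_a, driver_b, eyepiece, lens_barrel, tub, dish from where it was at the start of the episode above 0.025 m).
It also fails if it takes over 45 s, if anything falls off the work surface, if the arm or the gripper's body presses on something with over 40 N, if the wrist force passes 120 N, or if a joint passes its speed limit or range.

## Working session

There is one attempt and no reset: what is moved stays moved. The work goes in short steps, Python scripts to look and compute and a shell command to move; the robot and the scene stay as the last step left them, time stands still between calls to the robot, and variables do not carry over. Pictures are saved under pics/ and viewed, at most 10 in all, crops included, and the job is handed in when it is done.

```bash
mkdir -p pics; cat > h.py <<'E'
import numpy as np,cv2
from bench import sense,snapshot,calibration
from scipy.spatial.transform import Rotation as R
def K(c):
    f=210/np.tan(np.radians(c['fovy'])/2); return np.array([[f,0,c['cx']],[0,f,c['cy']],[0,0,1.]])
def pose(name,s=None):
    c=calibration(name)
    if name=='wrist':
        s=s or sense(); T=np.eye(4); T[:3,:3]=R.from_euler('xyz',s['tcp_rot'],degrees=True).as_matrix(); T[:3,3]=s['tool_pos']
        return K(c),T@np.array(c['tool_from_camera'])
    T=np.eye(4); r=cv2.Rodrigues(np.array(c['rvec'],float))[0]; T[:3,:3]=r.T; T[:3,3]=-r.T@np.array(c['tvec']).ravel()
    return K(c),T
def cloud(d,k,T):
    v,u=np.mgrid[:420,:560]; p=np.stack([(u-k[0,2])/k[0,0]*d,(v-k[1,2])/k[1,1]*d,d],-1)
    return p@T[:3,:3].T+T[:3,3]
def onplane(u,v,z,k,T):
    r=T[:3,:3]@np.array([(u-k[0,2])/k[0,0],(v-k[1,2])/k[1,1],1]); return T[:3,3]+r*(z-T[2,3])/r[2]
def grab(name,fn=None):
    s=sense(); im,d=snapshot(name); k,T=pose(name,s)
    if fn: cv2.imwrite('pics/'+fn,im[...,::-1])
    return im,d,k,T
E
python3 - <<'E'
from h import *
a=grab('scene'); b=grab('top')
cv2.imwrite('pics/a.png',a[0][...,::-1]);cv2.imwrite('pics/b.png',b[0][...,::-1])
for n,x in(('scene',a),('top',b)):
    np.savez(n,im=x[0],d=x[1],k=x[2],T=x[3]); print(n,x[3].round(2),calibration(n)); 
print(sense(), calibration('wrist'))
E
```

```text
scene [[-4.70000e-01  5.20000e-01 -7.20000e-01  1.44926e+03]
 [ 8.80000e-01  2.60000e-01 -3.90000e-01  5.05560e+02]
 [-1.00000e-02 -8.10000e-01 -5.80000e-01  8.73700e+02]
 [ 0.00000e+00  0.00000e+00  0.00000e+00  1.00000e+00]] {'fovy': 50.19843432989792, 'cx': 281.3503072899193, 'cy': 210.25098101141964, 'rvec': array([ 1.26872097,  2.09055381, -1.08671023]), 'tvec': array([ 243.4971998 , -173.88816571, 1740.62208309])}
top [[ 1.00000e-02 -9.90000e-01  1.50000e-01  2.63770e+02]
 [-1.00000e+00 -1.00000e-02 -1.00000e-02 -1.85000e+00]
 [ 1.00000e-02 -1.50000e-01 -9.90000e-01  1.53692e+03]
 [ 0.00000e+00  0.00000e+00  0.00000e+00  1.00000e+00]] {'fovy': 43.77975603261513, 'cx': 274.6568329214777, 'cy': 218.7005893423091, 'rvec': array([ 2.15514483, -2.13949292,  0.18014803]), 'tvec': array([ -24.78945497,  496.44030348, 1478.0545609 ])}
{'time': 0.1, 'joint_pos': array([-8.02944631e+01,  7.50878740e+00,  8.53240529e+01, -2.09647608e-03,
        8.72627206e+01, -4.89334698e+00]), 'qd': array([-0.01888317, -0.11876749, -0.13027082,  0.04233354,  0.1208809 ,
       -0.04014009]), 'joint_eff
[... 179 characters left out ...]
36038673]), 'tcp_rot': array([-1.79904609e+02, -6.06517644e-03,  1.45989807e+01]), 'ft_force': array([ 0.30290112, -0.48771524,  1.08998848]), 'wrist_torque': array([ 0.02121428,  0.01835086, -0.0065794 ]), 'grip_force': 0.0, 'finger_gap': 85.62149542743431} {'fovy': 60.42374090662656, 'cx': 280.81040980075954, 'cy': 206.29597088792033, 'tool_from_camera': array([[-5.55474385e-04, -9.50615900e-01, -3.10369298e-01,
         8.13983683e+01],
       [ 9.99999842e-01, -5.01610416e-04, -2.53360948e-04,
        -1.72083579e-01],
       [ 8.51644727e-05, -3.10369390e-01,  9.50616029e-01,
        -1.21336799e+02],
       [ 0.00000000e+00,  0.00000000e+00,  0.00000000e+00,
         1.00000000e+00]])}
```

View pics/a.png

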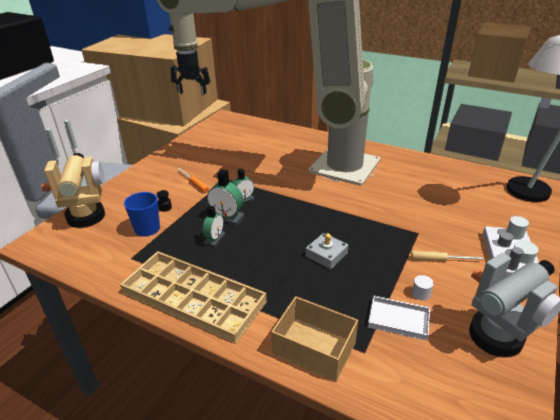

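View pics/b.png

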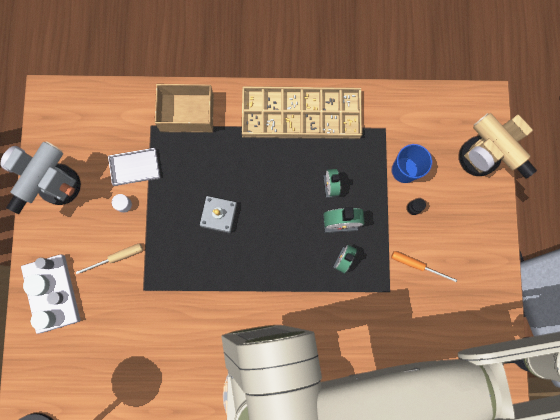

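The three look-alikes in the top view are at (332,183), (344,219) and (344,258). In the scene view they are at (213,228), (225,198) and (245,188). The middle one, top (344,219) / scene (225,198), looks largest and has the black handle, so I'll check it with sizes and a crop.

```bash
python3 - <<'E'
from h import *
A=np.load('scene.npz');B=np.load('top.npz')
c1=cv2.resize(A['im'][160:250,180:270],None,fx=4.4,fy=4.4,interpolation=cv2.INTER_CUBIC)
c2=cv2.resize(B['im'][160:280,300:380],(264,396),interpolation=cv2.INTER_CUBIC)
cv2.imwrite('pics/c.png',np.hstack([c1,c2])[...,::-1])
for n,x in(('scene',A),('top',B)):
    P=cloud(x['d'],x['k'],x['T']); h=cv2.cvtColor(x['im'],cv2.COLOR_RGB2HSV)
    g=((h[...,0]>60)&(h[...,0]<95)&(h[...,1]>90)&(x['d']>0)&(P[...,2]>5)&(P[...,2]<200)&(P[...,0]>300)&(P[...,0]<800)&(abs(P[...,1])<400)).astype(np.uint8)
    N,L,S,C=cv2.connectedComponentsWithStats(g)
    for i in range(1,N):
        if S[i,4]>25:
            q=P[L==i]; print(n,C[i].round(),S[i,4],'min',q.min(0).round(),'max',q.max(0).round())
    # tall points
    m=(x['d']>0)&(P[...,2]>140)&(P[...,2]<195)&(P[...,0]>300)&(P[...,0]<800)&(abs(P[...,1]+150)<170)
    N,L,S,C=cv2.connectedComponentsWithStats(m.astype(np.uint8))
    for i in range(1,N):
        if S[i,4]>8:
            q=P[L==i];r=cv2.minAreaRect(q[:,:2].astype(np.float32)); print(' tall',C[i].round(),S[i,4],q.mean(0).round(1),'z',np.percentile(q[:,2],[5,50,95]).round(),r)
    m=(x['d']>0)&(P[...,2]>25)&(P[...,2]<90)&(P[...,0]>300)&(P[...,0]<750)&(P[...,1]>0)&(P[...,1]<300)
    N,L,S,C=cv2.connectedComponentsWithStats(m.astype(np.uint8))
    for i in range(1,N):
        if S[i,4]>100:
            q=P[L==i]; t=q[(q[:,2]>30)&(q[:,2]<40)]; s=q[q[:,2]>60]; print(' blk',C[i].round(),t.mean(0),cv2.minAreaRect(t[:,:2].astype(np.float32)),'stud',len(s),s.mean(0) if len(s) else 0,s.max(0) if len(s) else 0)
E
```

```text
scene [234. 191.] 283 min [ 363. -248.   59.] max [ 515. -156.  139.]
scene [208. 227.] 176 min [ 513. -243.   13.] max [ 648. -171.   96.]
 tall [223. 177.] 154 [ 501.5 -209.5  163.4] z [142. 164. 180.] ((498.0341796875, -213.2105712890625), (34.47062683105469, 26.053951263427734), 6.085082530975342)
 blk [327. 248.] [522.40860368 149.43703144  34.67191329] ((516.1466674804688, 146.15696716308594), (93.00309753417969, 93.22026062011719), 79.80201721191406) stud 41 [517.8665267  147.98539172  70.09148221] [526.86771056 157.42596348  79.74658124]
top [332. 172.] 34 min [ 614. -198.   73.] max [ 634. -176.   95.]
top [335. 188.] 92 min [ 565. -204.   54.] max [ 596. -179.  100.]
top [337. 218.] 264 min [ 470. -259.   87.] max [ 511. -159.  140.]
top [350. 250.] 38 min [ 394. -246.   74.] max [ 412. -219.   92.]
top [344. 265.] 99 min [ 345. -230.   55.] max [ 379. -198.   96.]
 tall [348. 213.] 138 [ 491.8 -212.8  172.7] z [151. 177. 182.] ((493.1617431640625, -214.23023986816406), (30.634246826171875, 24.75584602355957), 4.332425594329834)
 blk [217. 213.] [511.70697604 145.01228482  34.68536667] ((512.2037963867188, 145.1093292236328), (90.30554962158203, 90.03402709960938), 78.26885986328125) stud 32 [511.76991794 146.12743316  72.49338479] [518.31055144 155.1315419   81.99261967]
```

View pics/c.png

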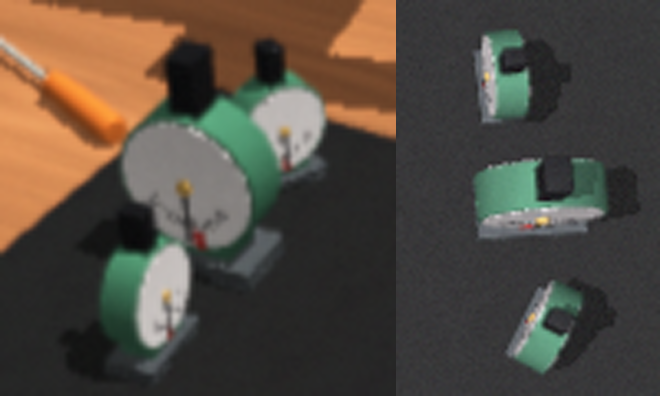

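The middle gauge is confirmed: only it reaches z≈179, its handle is 30×25 mm, and its drum spans 100 mm or more. Its handle is at (494,-213), yaw about 5°. The red mark in the crop at (197,238) lies to the +y side of the pointer at (190,220), so gauge +y ≈ world +y. Next I'll bring the wrist camera over for a closer look at the dial.

```bash
python3 -m crank '[[20,-8,0,0.1,8.5],[54.6,-23.7,0,0.168,8.5],[54.6,-23.7,0,0.168,8.5],[54.6,-23.7,0,0.168,8.5],[54.6,-23.7,0,0.168,8.5],[54.6,-23.7,0,0.168,8.5],[54.6,-23.7,0,0.168,8.5],[54.6,-23.7,0,0.168,8.5],[54.6,-23.7,0,0.168,8.5],[54.6,-23.7,0,0.168,8.5],[54.6,-23.7,0,0.168,8.5],[54.6,-23.7,0,0.168,8.5],[54.6,-23.7,0,0.168,8.5],[54.6,-23.7,0,0.168,8.5],[54.6,-23.7,0,0.168,8.5],[54.6,-23.7,0,0.168,8.5]]'
python3 - <<'E'
from h import *
im,d,k,T=grab('wrist','d.png'); np.savez('w1',im=im,d=d,k=k,T=T)
P=cloud(d,k,T)
def fit(m,n):
    q=P[m]; print(n,len(q),q.mean(0).round(1),np.percentile(q[:,2],[5,95]).round(1) if len(q) else 0)
    return q
m=(d>0)&(P[...,2]>174)&(P[...,2]<185)&(abs(P[...,0]-495)<40)&(abs(P[...,1]+213)<40)
q=fit(m,'handle top'); print(cv2.minAreaRect(q[:,:2].astype(np.float32)))
h=cv2.cvtColor(im,cv2.COLOR_RGB2HSV)
red=((h[...,0]<8)|(h[...,0]>172))&(h[...,1]>130)&(abs(P[...,0]-515)<20)&(abs(P[...,1]+213)<60)&(P[...,2]>15)&(P[...,2]<80)
r=fit(red,'red')
w=(h[...,1]<50)&(h[...,2]>130)&(abs(P[...,0]-515)<25)&(abs(P[...,1]+213)<60)&(P[...,2]>35)&(P[...,2]<130)
q=fit(w,'dial'); c=q.mean(0);n=np.linalg.svd(q-c,full_matrices=False)[2][2];n*=np.sign(n[0]);print('normal yaw',np.degrees(np.arctan2(n[1],n[0])),n)
np.save('redmask',red)
E
```

```text
time: 1.7
tool_pos: [619.0, -214.8, 253.3]
tcp_rot: [180.0, 0.0, 4.9]
ft_force: [0.3, 0.1, -0.1]
finger_gap: 84.9
grip_force: 0.0
handle top 571 [ 507.9 -214.5  178.3] [174.7 180.3]
((506.2978210449219, -213.99131774902344), (24.575040817260742, 13.373880386352539), 87.15385437011719)
red 36 [ 518.3 -205.4   34.7] [29.3 40. ]
dial 5246 [ 517.1 -213.2   87.7] [ 44.7 124.4]
normal yaw 4.039097430065483 [0.9975149  0.07043708 0.00162284]
```

View pics/d.png

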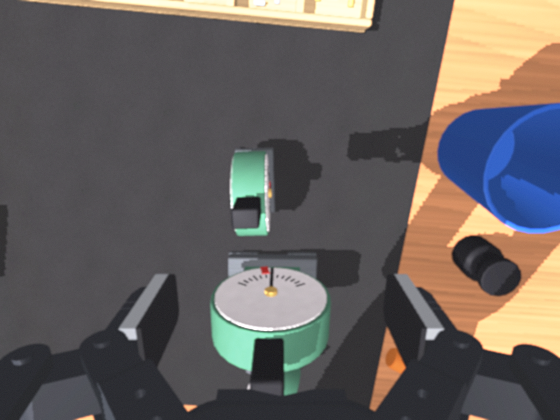

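The picture shows the gold hub at (271,292), the pointer tip near (272,268) and the red mark at (265,270). I'll intersect those rays with the dial plane.

```bash
python3 - <<'E'
from h import *
x=np.load('w1.npz');im,d,k,T=x['im'],x['d'],x['k'],x['T'];h=cv2.cvtColor(im,cv2.COLOR_RGB2HSV).astype(int)
v,u=np.mgrid[:420,:560]
box=(abs(u-268)<16)&(abs(v-272)<12)
red=box&((h[...,0]<8)|(h[...,0]>172))&(h[...,1]>130)
hub=(abs(u-271)<12)&(abs(v-292)<9)&(h[...,0]>12)&(h[...,0]<32)&(h[...,1]>110)
yaw=np.radians(4.04);n=np.array([np.cos(yaw),np.sin(yaw),0]);ey=np.array([-n[1],n[0],0]);c=np.array([517.1,-213.2,78])
def hit(a,b):
    r=T[:3,:3]@np.array([(a-k[0,2])/k[0,0],(b-k[1,2])/k[1,1],1]);return T[:3,3]+r*((c-T[:3,3])@n)/(r@n)
H=hit(u[hub].mean(),v[hub].mean());M=hit(u[red].mean(),v[red].mean())
print('hub',u[hub].mean(),v[hub].mean(),hub.sum(),H.round(1));print('mark',u[red].mean(),v[red].mean(),red.sum(),M.round(1))
e=M-H;print('r',np.hypot(e@ey,e[2]),'ang',np.degrees(np.arctan2(e@ey,-e[2])),'lat',e@ey)
print('origin',(H-20*n).round(1))
print(im[264:284,258:280].tolist() if 0 else '')
E
```

```text
hub 270.50588235294117 291.2 85 [ 517.1 -213.1   74.5]
mark 264.3333333333333 269.5 36 [ 516.5 -205.4   31.6]
r 43.61333541415347 ang 10.198367471443454 lat 7.722033138171329
origin [ 497.1 -214.5   74.5]
```

The mark is at about 10° (0.175 rad), inside the preset range. The gauge origin is at (497,-214.5), yaw 4°. Now I'll approach and grip the y faces.

```bash
python3 -m crank '[[-5,-0.45,0,0.015,8.5],[-10,-0.9,0,0.015,8.5],[-12.15,-1.07,0,0.015,8.5],[-12.15,-1.07,0,0.015,8.5],[-12.15,-1.07,4,0.015,8.5],[-12.15,-1.07,7,0.015,8.5],[-12.15,-1.07,8.5,0.015,8.5],[-12.15,-1.07,8.5,0.015,8.5],[-12.15,-1.07,8.5,0.015,5],[-12.15,-1.07,8.5,0.015,1.5],[-12.15,-1.07,8.5,0.015,1.5],[-12.15,-1.07,8.5,0.015,1.5],[-12.15,-1.07,8.5,0.015,1.5],[-12.15,-1.07,8.5,0.015,1.5],[-12.15,-1.07,8.5,0.015,1.5],[-12.15,-1.07,8.5,0.015,1.5],[-12.15,-1.07,8.5,0.015,1.5]]' 25
```

```text
time: 3.45
tool_pos: [498.5, -214.1, 169.4]
tcp_rot: [179.9, -0.1, 4.1]
ft_force: [0.5, -2.8, 6.7]
finger_gap: 24.0
grip_force: 30.1
```

```bash
python3 -m crank '[[0,0,-1,0,1.5],[0,0,-4,0,1.5],[0,0,-8,0,1.5],[0,0,-12,0,1.5],[0,0,-12,0,1.5],[-1,-4,-12,0,1.5],[-2,-8,-12,0,1.5],[-2,-12,-12,0,1.5],[-3,-16,-12,0,1.5],[-3,-20,-12,0,1.5],[-4,-24,-12,0,1.5],[-4,-28,-12,0,1.5],[-5,-32,-12,0,1.5],[-5.2,-35,-12,0,1.5],[-5.2,-36.4,-12,0,1.5],[-5.2,-36.4,-12,0,1.5],[-5.2,-36.4,-12,0,1.5]]'
python3 - <<'E'
from h import *
im,d,k,T=grab('wrist','e.png'); P=cloud(d,k,T)
m=(d>0)&(P[...,2]>60)&(P[...,2]<90)&(abs(P[...,0]-514)<25)&(abs(P[...,1]-146)<25); q=P[m]
print(len(q),q.mean(0).round(1),q.max(0).round(1),q.min(0).round(1)); t=q[q[:,2]>np.percentile(q[:,2],85)];print(t.mean(0).round(1))
m=(d>0)&(abs(P[...,2]-35)<4)&(abs(P[...,0]-514)<70)&(abs(P[...,1]-146)<70); print(cv2.minAreaRect(P[m][:,:2].astype(np.float32)))
print(sense()['ft_force'],sense()['tool_pos'])
E
```

```text
time: 5.15
tool_pos: [419.2, 145.8, 287.2]
tcp_rot: [180.0, 0.1, 4.2]
ft_force: [-0.0, 0.3, -4.8]
finger_gap: 23.4
grip_force: 28.5
331 [514.8 147.4  75.7] [522.4 157.6  79.8] [506.7 138.   60.6]
[514.5 146.5  78.6]
((514.833251953125, 146.0416717529297), (90.19664764404297, 90.19840240478516), 78.3756332397461)
[ 0.67755194 -0.99732294 -4.39283093] [419.49266662 145.31527407 287.41286099]
```

View pics/e.png

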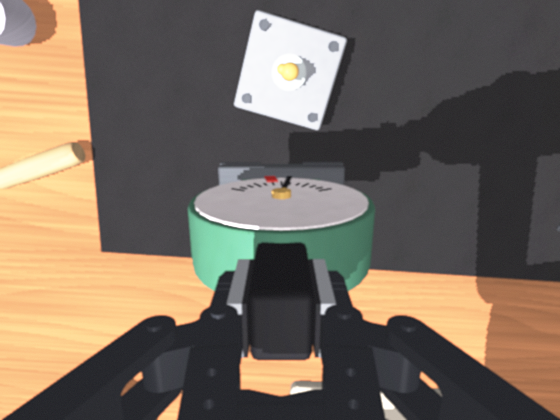

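The gauge hangs upright in the fingers, and the stud is at pixel (290,72), world (514.8,146.3), height 78.6. The pointer is still swinging, the red mark is at (271,179), and the stud's bump is on the left (+y) side. Next I'll move over the stud and lower gently.

```bash
python3 -m crank '[[3,0.2,0,0,1.5],[6,0.4,0,0,1.5],[9,0.6,0,0,1.5],[9.7,0.6,0,0,1.5],[9.7,0.6,0,0,1.5],[9.7,0.6,2,0,1.5],[9.7,0.6,3.5,0,1.5],[9.7,0.6,4,0,1.5],[9.7,0.6,4,0,1.5],[9.7,0.6,4.2,0,1.5],[9.7,0.6,4.4,0,1.5],[9.7,0.6,4.6,0,1.5],[9.7,0.6,4.7,0,1.5],[9.7,0.6,4.8,0,1.5],[9.7,0.6,4.8,0,1.5]]' 20
```

```text
time: 6.7
tool_pos: [517.2, 146.8, 240.4]
tcp_rot: [-180.0, -0.0, 4.1]
ft_force: [0.3, 0.4, -2.7]
finger_gap: 23.3
grip_force: 28.5
```

```bash
python3 -m crank '[[0,0,0.1,0,1.5],[0,0,0.2,0,1.5],[0,0,0.3,0,1.5],[0,0,0.4,0,1.5],[0,0,0.5,0,1.5],[0,0,0.5,0,1.5],[0,0,0.5,0,1.5],[0,0,0.5,0,1.5],[0,0,0.5,0,1.5]]' 20; python3 -c "
from bench import sense;s=sense();print(s['tool_pos'],s['ft_force'],s['wrist_torque'],s['grip_force'])"
```

```text
time: 7.6
tool_pos: [517.2, 146.8, 235.4]
tcp_rot: [-180.0, -0.0, 4.1]
ft_force: [0.1, 0.3, 0.1]
finger_gap: 23.8
grip_force: 28.9
[517.20138194 146.78690865 235.41550755] [0.0962316  0.32199962 0.12719657] [ 0.07187629 -0.03529124 -0.0187265 ] 28.861145675182343
```

The stud is pressed about 6 mm with 4 N or so. Now I'll rock toward gauge +y (tool −y) in small steps, watching the force.

```bash
for i in 1; do python3 -m crank '[[0,-0.1,0,0,1.5],[0,-0.2,0,0,1.5],[0,-0.3,0,0,1.5],[0,-0.4,0,0,1.5],[0,-0.4,0,0,1.5]]' 20; done;  python3 -m crank '[[0,-0.1,0,0,1.5],[0,-0.2,0,0,1.5],[0,-0.3,0,0,1.5],[0,-0.4,0,0,1.5],[0,-0.4,0,0,1.5]]'; python3 -c "
from bench import sense;s=sense();print(s['ft_force'],s['wrist_torque'],s['joint_pos'])"
```

```text
time: 8.1
tool_pos: [516.8, 150.9, 235.3]
tcp_rot: [-180.0, 0.0, 4.1]
ft_force: [-0.2, -1.4, -0.3]
finger_gap: 23.7
grip_force: 28.9
time: 8.6
tool_pos: [516.5, 155.0, 235.3]
tcp_rot: [-180.0, 0.0, 4.1]
ft_force: [0.4, -1.6, -1.9]
finger_gap: 23.5
grip_force: 28.9
[ 0.3970498  -1.64742005 -1.90500373] [-0.48555115 -0.0369599   0.01012979] [ 1.12472607e+01 -1.43170404e+00  9.63710697e+01  1.62850893e-02
  8.50647606e+01  9.71197190e+01]
```

```bash
cat > dial.py <<'E'
import sys
from h import *
im,d,k,T=grab('wrist'); h=cv2.cvtColor(im,cv2.COLOR_RGB2HSV).astype(int)
v,u=np.mgrid[:420,:560]; b=(abs(u-281)<75)&(v>120)&(v<225)
red=b&((h[...,0]<8)|(h[...,0]>172))&(h[...,1]>130)
hub=b&(h[...,0]>12)&(h[...,0]<32)&(h[...,1]>110)&(h[...,2]>80)
P=cloud(d,k,T)
for n,m in(('red',red),('hub',hub)): print(n,m.sum(),u[m].mean().round(1),v[m].mean().round(1),np.median(P[m&(d>0)],0).round(1))
g=(h[...,0]>60)&(h[...,0]<95)&(h[...,1]>90)&(v>150); s=sense();print(s['time'],s['ft_force'].round(1),s['wrist_torque'].round(2))
c=cv2.resize(im[140:300,180:380],None,fx=4,fy=3.5,interpolation=cv2.INTER_CUBIC); cv2.imwrite('pics/'+sys.argv[1],c[...,::-1])
E
python3 dial.py f.png
```

```text
red 61 271.1 179.5 [534.4 164.  102.6]
hub 158 281.3 193.8 [537.7 156.9 148.6]
8.65 [ 0.3 -0.2 -1. ] [-0.49 -0.03 -0.01]
```

View pics/f.png

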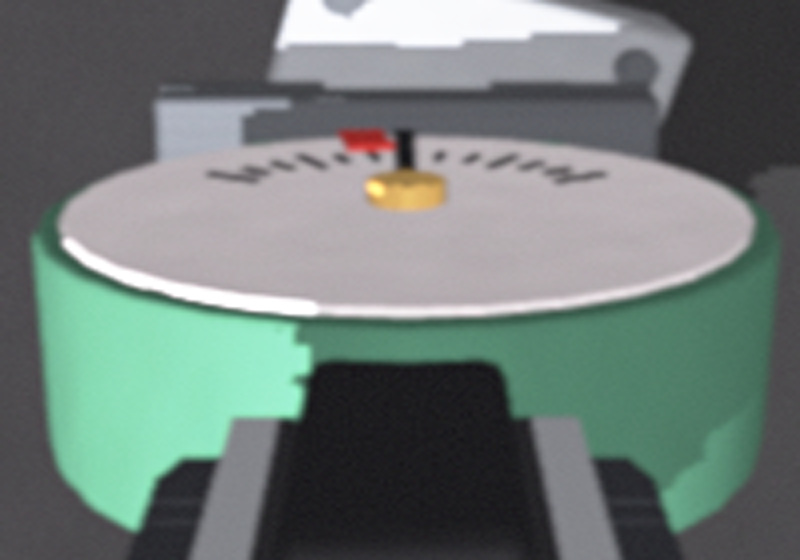

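No tilt yet: the pointer (405,150) is still right of the red mark (367,140), so the foot has just slid about 8 mm. The next small step should meet the groove wall.

```bash
python3 -m crank '[[0,-0.05,0,0,1.5],[0,-0.1,0,0,1.5],[0,-0.15,0,0,1.5],[0,-0.2,0,0,1.5],[0,-0.2,0,0,1.5]]';python3 -c "
from bench import sense;s=sense();print(s['wrist_torque'])"; python3 -m crank '[[0,-0.05,0,0,1.5],[0,-0.1,0,0,1.5],[0,-0.15,0,0,1.5],[0,-0.2,0,0,1.5],[0,-0.2,0,0,1.5]]'; python3 -c "
from bench import sense;s=sense();print(s['wrist_torque'])"
```

```text
time: 9.15
tool_pos: [516.4, 156.4, 235.2]
tcp_rot: [180.0, 0.0, 4.1]
ft_force: [0.2, -4.5, -1.3]
finger_gap: 23.7
grip_force: 29.1
[-1.66725364 -0.136504    0.05046324]
time: 9.65
tool_pos: [516.3, 157.9, 235.2]
tcp_rot: [179.9, 0.0, 4.1]
ft_force: [0.9, -6.1, -1.0]
finger_gap: 23.6
grip_force: 32.2
[-2.13830054 -0.1599098   0.05295807]
```

```bash
python3 -m crank '[[0,-0.05,0,0,1.5],[0,-0.1,0,0,1.5],[0,-0.15,0,0,1.5],[0,-0.2,0,0,1.5],[0,-0.2,0,0,1.5]]';python3 -m crank '[[0,-0.05,0,0,1.5],[0,-0.1,0,0,1.5],[0,-0.15,0,0,1.5],[0,-0.2,0,0,1.5],[0,-0.2,0,0,1.5]]'; python3 dial.py g.png
```

```text
time: 10.15
tool_pos: [516.2, 159.5, 235.2]
tcp_rot: [179.9, 0.0, 4.1]
ft_force: [-0.0, -9.0, -1.4]
finger_gap: 23.9
grip_force: 37.7
time: 10.65
tool_pos: [516.1, 161.0, 235.1]
tcp_rot: [179.8, 0.0, 4.1]
ft_force: [1.1, -10.2, -0.9]
finger_gap: 23.2
grip_force: 44.0
red 61 276.5 179.4 [534.4 165.8 101.5]
hub 155 285.5 193.7 [537.6 160.  148.3]
10.7 [  1.6 -10.2  -0.8] [-3.19 -0.25 -0.01]
```

The grip is rigid: about 10 N sideways gave only 1° of lean. I'll open the fingers in sub-millimetre steps while keeping the sideways load. That lets the handle lean diagonally between the pads without ever being loose.

```bash
python3 -m crank '[[0,0,0,0,2.3],[0,0,0,0,2.35],[0,0,0,0,2.4],[0,0,0,0,2.4]]'; python3 dial.py g.png
```

```text
time: 11.1
tool_pos: [516.0, 161.7, 235.2]
tcp_rot: [179.9, 0.0, 4.1]
ft_force: [-0.4, -7.5, -1.2]
finger_gap: 23.5
grip_force: 28.3
red 62 277.4 179.4 [534.4 166.  102.1]
hub 151 286.0 193.7 [537.5 160.4 148.5]
11.15 [ 0.1 -7.4 -1.3] [-2.42 -0.2   0.03]
```

```bash
python3 -m crank '[[0,0,0,0,2.43],[0,-0.05,0,0,2.46],[0,-0.1,0,0,2.46],[0,-0.1,0,0,2.46]]'; python3 -m crank '[[0,-0.1,0,0,2.48],[0,-0.15,0,0,2.5],[0,-0.2,0,0,2.52],[0,-0.2,0,0,2.52]]'; python3 dial.py g.png
```

```text
time: 11.55
tool_pos: [515.9, 163.6, 235.2]
tcp_rot: [180.0, 0.0, 4.1]
ft_force: [0.3, -5.1, -0.5]
finger_gap: 24.9
grip_force: 19.7
time: 11.95
tool_pos: [515.7, 165.9, 235.3]
tcp_rot: [-180.0, -0.0, 4.1]
ft_force: [0.5, -3.4, -1.1]
finger_gap: 25.5
grip_force: 14.4
red 54 282.2 179.2 [534.3 167.  102.8]
hub 153 290.0 193.7 [537.4 162.4 148.2]
12.0 [ 0.5 -3.6 -1.2] [-1.14 -0.08 -0.05]
```

```bash
python3 -m crank '[[0,-0.15,0,0,2.54],[0,-0.3,0,0,2.56],[0,-0.4,0,0,2.58],[0,-0.5,0,0,2.6],[0,-0.6,0,0,2.62],[0,-0.6,0,0,2.62]]'; python3 -m crank '[[0,-0.15,0,0,2.65],[0,-0.3,0,0,2.68],[0,-0.4,0,0,2.7],[0,-0.5,0,0,2.72],[0,-0.5,0,0,2.72]]'; python3 dial.py g.png
```

```text
time: 12.6
tool_pos: [515.3, 171.9, 235.3]
tcp_rot: [-180.0, 0.0, 4.1]
ft_force: [0.0, -3.7, -1.2]
finger_gap: 26.5
grip_force: 13.4
time: 13.1
tool_pos: [514.9, 176.9, 235.2]
tcp_rot: [-180.0, 0.0, 4.1]
ft_force: [-0.7, -1.5, -1.5]
finger_gap: 27.2
grip_force: 9.8
red 30 292.1 179.0 [534.  170.6 102.1]
hub 139 299.9 193.5 [537.  167.2 147.5]
13.15 [-0.7 -1.9 -1.3] [-0.75 -0.02  0.04]
```

```bash
python3 -m crank '[[0,-0.2,0.0,0,2.72],[0,-0.35,0,0,2.74],[0,-0.5,0,0,2.76],[0,-0.6,0,0,2.78],[0,-0.6,0,0,2.78],[0,-0.6,0,0,2.78],[0,-0.6,0,0,2.78],[0,-0.6,0,0,2.78],[0,-0.6,0,0,2.78],[0,-0.6,0,0,2.78],[0,-0.6,0,0,2.78]]'; python3 dial.py g.png
```

```text
time: 14.25
tool_pos: [514.6, 182.7, 235.3]
tcp_rot: [-180.0, -0.0, 4.1]
ft_force: [0.1, -3.3, -1.1]
finger_gap: 27.7
grip_force: 15.2
red 32 300.0 179.2 [534.1 171.9 103. ]
hub 156 304.4 193.6 [536.8 170.4 148. ]
14.3 [ 0.4 -3.4 -1.6] [-1.22 -0.1   0.  ]
```

View pics/g.png

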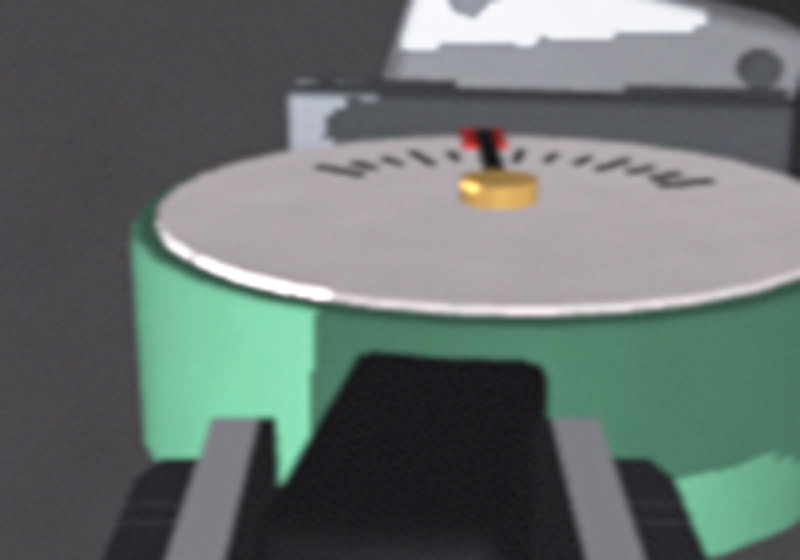

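The pointer tip (485,140) sits in the middle of the red mark (483,139), with the stud pressed about 4 mm and the grip at 15 N. I'll wait a second to confirm nothing drifts.

```bash
python3 -m crank '[[0,0,0,0,2.78],[0,0,0,0,2.78],[0,0,0,0,2.78],[0,0,0,0,2.78],[0,0,0,0,2.78],[0,0,0,0,2.78],[0,0,0,0,2.78],[0,0,0,0,2.78],[0,0,0,0,2.78],[0,0,0,0,2.78]]'; python3 dial.py i.png; python3 -c "
import cv2,numpy as np;print(abs(cv2.imread('pics/i.png').astype(int)-cv2.imread('pics/g.png')).mean())"
```

```text
time: 15.3
tool_pos: [514.5, 182.7, 235.3]
tcp_rot: [-180.0, 0.0, 4.1]
ft_force: [-0.2, -3.4, -1.3]
finger_gap: 27.6
grip_force: 15.3
red 34 300.2 179.2 [534.2 171.7 102.9]
hub 157 304.4 193.6 [536.7 170.4 148.1]
15.35 [-0.1 -4.2 -1.9] [-1.24 -0.    0.03]
1.0405595238095238
```

Nothing drifted, so I'm handing in.

```bash
python3 -c "
from bench import hand_in;print(hand_in())"
```

```text
the job is handed in; nothing more can be done
None
```

I handed the job in with the gauge still gripped by its handle's y faces, the stud pressed in about 4 mm by estimate, and the pointer settled in the middle of the red mark; to get the lean I had to ease the fingers open to about 28 mm so the handle tilts between the pads, and the hand-in returned no verdict.

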